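Clamp the screw jar and twist off its stuck cap

TASK

The cap of the glass jar of screws is stuck: stand the jar upright in the corner of the wooden fence on the clamping jig and throw the toggle clamp's handle right down, so that the jar is braced. Only then unscrew the cap, anticlockwise seen from above, until its lugs come free of the thread, and lift it straight up. Finish while still holding the cap in the gripper, level and centred over the jar with one to three centimetres of clear air between the cap's lower edge and the mouth, the jar still clamped in the corner, and the oil can, tape measure and screwdriver left where they are.

Things in the scene. Friction and masses are not known exactly. Their poses are not given: they have to be found in the camera images.
- jar: Round clear glass jar with wood screws inside, 0.35 kg. Body 64 mm in diameter up to 67 mm, then a shoulder; neck 43 mm in diameter from 78 mm to the mouth at 97 mm; 102 mm tall with the cap on. Stands loose on the table at the start. Origin: centre of its underside, z up. It can be lifted by its cap or its body. Unbraced, it just turns along with the cap.
- cap: Plain aluminium twist-off cap, loose body screwed on the jar: 60 mm in diameter, 20 mm tall, 50 g, finely knurled. Origin: centre of its lower, open edge, z up; the flat top is 20 mm higher. Screwed on, the lower edge is 15 mm below the mouth. Three inward lugs at the edge sit under three thread ridges of the neck.
- jar_mouth (a point): Centre of the jar's mouth, 97 mm above its underside. A sprung rubber ring on it (2 to 6 mm tall) presses the cap up. The cap takes 0.3 to 0.6 N m to start; turned anticlockwise seen from above it rises 2 to 3 mm and is free after about 68 degrees; between 70 and 95 degrees it lifts straight off; at about 98 degrees it meets a stop.
- jig: Jig fixed to the table: plywood base 130 x 255 x 12 mm, a right-angled corner of two wooden strips (52 mm tall above the base) and a push toggle clamp. Origin: on the table under the seated jar's axis; base spans -65..65 mm in x, -175..80 mm in y. The corner's apex is on +y; it opens to -y, where the clamp stands. The clamp's rubber foot (22 mm disc, 48 mm above the table) pushes to +y.
- jig_seat (a point): Where the centre of the jar's underside is when the jar touches both strips: on top of the base, 12 mm above the table. Axes as the jig's. The retracted rubber foot leaves at least 13 mm of play towards the jig's -y; the clamp pushes the jar home over that play.
- clamp_lever (a joint): Angle of the clamp's handle, rad: 0 = upright (open), 1.6 = lying back to the jig's -y, away from the jar (locked; dead centre at 1.57). Starts at 0 to 0.12, stays where it is left, takes under 8 N at the grip. The foot travels 20 mm, the last 4 mm squeeze the jar with about 30 N. Pivot axis along the jig's x, at its y = -133 mm, 48 mm above the table.
- lever_grip (a point): Point on the handle's axis, 80 mm from the pivot, in the black round grip (17 mm thick, from 34 to 104 mm from the pivot).
- oil_can: Bystander: metal pump oil can with thin bent spout, 79 x 81 x 152 mm, standing. Origin: centre of its underside.
- tape_measure: Bystander: yellow tape measure, 77 x 83 x 35 mm. Origin: centre of its underside.
- screwdriver_b: Bystander: screwdriver with amber handle, 169 x 63 x 28 mm, lying. Origin: centre of its underside.

How it is judged:
By the outcome, as a careful person would: the job done as asked, in the order asked, and still so for the second after the job is handed in, while the arm keeps its last pose, push and grip.
It also fails if it takes over 64 s, if anything falls off the work surface, if the arm or the gripper's body presses on something with over 40 N, if the wrist force passes 120 N, or if a joint passes its speed limit or range.

ROBOT

A 6-joint arm with a two-finger parallel gripper is mounted at the origin on a cart in front of the work surface, level with it; the furniture and walls round the work are solid. World frame = base frame: x ahead of the robot, y to its left, z up, the work surface at z = 0. Lengths are in m, angles in rad, forces in N, time in s.
With the tool pointing down it reaches from about 0.25 to 0.775 m from the base axis. Payload 4 kg.
Tool frame: the origin (TCP) lies on the centre line of the jaws, within the pads' length; the fingertips stand 25 mm ahead of it and the grasp point (between the pads) lies 6 mm ahead of it; z points along the fingers, y is the line along which they close (so a half turn about z gives the same grasp; the last joint's range is limited). The gripper opens to 85 mm and grips with 20 to 120 N. Pads are 22 mm wide; open, the fingers measure 114 mm over their backs; the gripper's body (76 mm by 85 mm) begins 54 mm behind the grasp point. The pads swing forward as they close: fully open they stand 13 mm farther back than shut.
Start: joints at [1.157, 0.087, 1.371, -0, 1.684, -0.103], TCP at [0.168, 0.524, 0.256] pointing down, gripper open.
Joint ranges: [-3.1, 3.1], [-0.76, 2.03], [0.27, 2.55], [-1.08, 4.22], [0.17, 2.65], [-2.57, 2.57]. Speed limits (rad/s): [2.79, 2.79, 3.14, 3.14, 3.14, 3.14].

INTERFACE

Orientations are given as a 3x3 rotation matrix whose columns are the frame's x, y, z axes.
In Python, from plant import robot, cams, close_job gives the robot as it stands.
- The arm moves only by the tool drive_tool, never from a script. Its argument "deltas" is a list that holds one entry, the list of rows, each a list of 6 numbers: the shift along the world's x, y, z in mm, then the turn, a rotation vector about the world's x, y, z in degrees. A call has 1 to 8 rows; each row shifts and turns the commanded pose from where the row before left it; what a row does not reach is not made up. A row lasts 1/12 s, in which the tool goes at most 41.7 mm and 7.16 degrees, less where a joint would pass 70% of its speed; a pose out of reach is approached as far as the arm can. A call is refused whole if a number of a shift passes 41.7 or a number of a turn 7.16, either way. A call with a gripper value outside its range is refused whole. "hand" is the closure, from 0 (fully open) to 1 (shut), set as the call begins (left out, the last holds). The fingers move at their own pace and stop on an object; "squeeze" is the grip in N (left out, the last holds). Time passes only in rows, so rows that do not move let the fingers close. It gives the time, the measured TCP pose, the force, the opening and the grip force at its end, in the units of the state.
- robot.get_state(): the state, without advancing time (a new reading comes with each control period).
- cams.read_camera(name): name is "side" or "top" or "wrist"; returns a dict with "img" (400x640x3 uint8, blue, green, red), "K" (3x3 intrinsics, pixels), "R" (3x3) and "t" (3): a world point X has camera coordinates R X + t; the wrist camera has in their place "mount" (4x4, takes a point from camera to tool coordinates, whose origin is the TCP and whose axes are the flange's). Camera axes: x right, y down, z forward; pixel columns grow to the right and rows downward; lengths in m; the calibration is good to about 2 mm. A picture is of the moment at which its call begins: read the wrist's pose just before it. There is no depth.
- close_job(): hands the job in; it is judged then, once.
Trained networks look in the newest picture that a camera, given by its name, has taken for a name from the list of things; names that differ only in an ending like _2 or _b are one class to them, and where a whole thing is asked for, a point or a joint stands for the part that bears it (a point fixed in the world has none). Each returns a list of dicts, best first, with "conf" (0 to 1); they miss things now and then, are a little off and sometimes report something else, mostly with a low value. They report only what shows in the picture. A call takes as long as a camera call.
- cams.regions_of(target, camera): "region" (400x640 bool, what is visible of it).
- cams.place_of(target, camera): "at" ([x, y, z] in m, in world coordinates, good to about 4 mm: a listed point, or the origin of a listed thing).
The state is a dict: "time_s": time; "joint_positions": joint angles; "joint_vel": joint speeds; "tau": joint torques, N m; "tool_pos": TCP position; "tcp_rot": TCP orientation; "wrist_force": force on the tool from outside, world axes, zero at the start; "ft_torque": the same for the moment, N m; "grip_width": finger opening in m; "gripper_force": force on a finger pad.
Only numpy, scipy, OpenCV 4.12 (cv2) and the standard library are available. Lean on these libraries where they do the work, as an engineer would, in place of code of your own. Each camera call takes 0.05 s, during which the arm holds its last target. There are 200 camera calls.

## Working session

There is one attempt and no reset: what is moved stays moved. The work goes in short steps, Python scripts to look and compute and a tool call to move; the robot and the scene stay as the last step left them, time stands still between calls to the robot, and variables do not carry over. Pictures are saved under pics/ and viewed, at most 10 in all, crops included, and the job is handed in when it is done.

Besides the shell and the picture viewer there is one more tool, called after ">>>" as name([rows], argument=value, ...), one row to a line, values as JSON. drive_tool: Moves the arm, as the interface text tells. Its arguments: {"type":"object","properties":{"deltas":{"type":"array"},"hand":{"type":"number"},"squeeze":{"type":"number"}},"required":["deltas"]}

```bash
mkdir -p pics; ls; cat > h.py <<'E'
import numpy as np, cv2
from plant import robot, cams, close_job
E
python3 - <<'E'
from h import *
s=robot.get_state(); print(s['time_s'],s['tool_pos'],s['tcp_rot'])
for c in ['side','top']:
    d=cams.read_camera(c); cv2.imwrite(f'pics/{c}0.png',d['img'])
    np.savez(f'{c}.npz',**{k:d[k] for k in('K','R','t')})
    print(c,'cam at',-d['R'].T@d['t'])
    for n in ['jar','cap','jar_mouth','jig','jig_seat','lever_grip','oil_can','tape_measure','screwdriver_b']:
        r=cams.place_of(n,c); print(n,[(np.round(q['at'],4),round(q['conf'],2)) for q in r[:2]])
print(robot.get_state()['time_s'])
E
```

```text
pics
0.0 [0.1680466  0.52323135 0.25512592] [[-9.52068231e-01  3.05884427e-01 -8.94679726e-04]
 [ 3.05885654e-01  9.52066046e-01 -2.05199016e-03]
 [ 2.24122355e-04 -2.22730433e-03 -9.99997494e-01]]
side cam at [ 0.27969947 -1.17440665  0.7265681 ]
jar [(array([4.863e-01, 3.389e-01, 3.000e-04]), 0.68), (array([0.4877, 0.3368, 0.1005]), 0.57)]
cap [(array([0.4873, 0.3376, 0.0817]), 0.51)]
jar_mouth [(array([0.4856, 0.3353, 0.0975]), 0.57)]
jig [(array([ 0.5582,  0.046 , -0.0032]), 0.69), (array([0.4868, 0.3389, 0.0837]), 0.46)]
jig_seat [(array([0.5529, 0.0454, 0.0133]), 0.79)]
lever_grip [(array([ 0.5183, -0.0866,  0.1315]), 0.77)]
oil_can []
tape_measure [(array([ 0.5213, -0.2601,  0.0009]), 0.74)]
screwdriver_b [(array([ 0.3852,  0.2953, -0.0018]), 0.43), (array([ 6.116e-01, -3.165e-01,  1.000e-04]), 0.3)]
top cam at [0.33237738 0.01640039 1.12199388]
jar [(array([ 0.4851,  0.3361, -0.0011]), 0.56)]
cap [(array([0.4866, 0.333 , 0.0829]), 0.75)]
jar_mouth [(array([0.4851, 0.3385, 0.1021]), 0.71)]
jig [(array([0.5562, 0.0455, 0.    ]), 0.77)]
jig_seat [(array([0.5549, 0.046 , 0.0112]), 0.61)]
lever_grip [(array([ 0.5192, -0.082 ,  0.1277]), 0.54)]
oil_can [(array([ 6.101e-01, -3.136e-01, -1.000e-04]), 0.91), (array([ 0.5242, -0.2554,  0.002 ]), 0.43)]
tape_measure [(array([ 5.216e-01, -2.578e-01, -1.000e-04]), 0.97)]
screwdriver_b [(array([0.388 , 0.2928, 0.0029]), 0.72)]
1.0
```

View pics/top0.png

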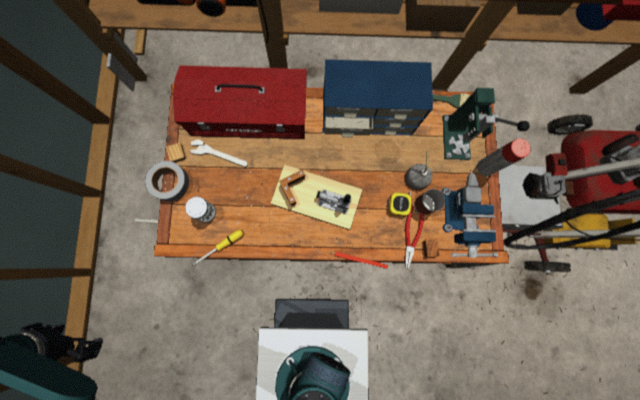

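View pics/side0.png

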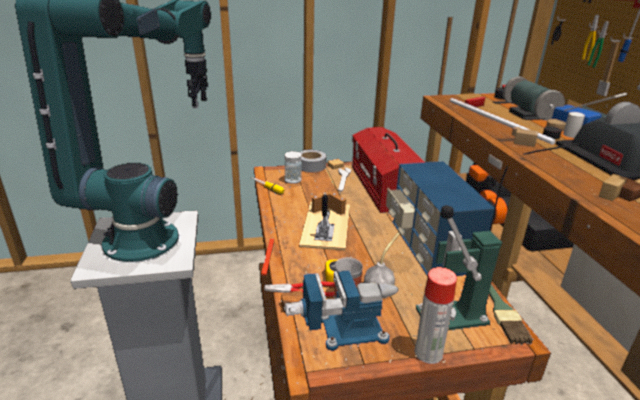

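The top view shows the jar at about px (198,208), the jig at (317,196) with its corner pointing left (+y), and the lever at about (333,200). The tape measure is at (400,204), the oil can at (419,175) and the screwdriver at (220,247). The side view agrees: jar at (293,167), handle upright at (325,212). Next I'll get the jig's yaw.

```bash
cat >> h.py <<'E'
def plane(uv,K,R,t,z):
    uv=np.atleast_2d(uv).astype(float); d=np.c_[uv,np.ones(len(uv))]@np.linalg.inv(K).T@R; c=-R.T@t
    return c+d*((z-c[2])/d[:,2])[:,None]
def trirays(cs,ds):
    A=sum(np.eye(3)-np.outer(d,d) for d in ds); b=sum((np.eye(3)-np.outer(d,d))@c for c,d in zip(cs,ds)); return np.linalg.solve(A,b)
E
python3 - <<'E'
from h import *
im=cv2.imread('pics/top0.png'); c=np.load('top.npz')
hsv=cv2.cvtColor(im,cv2.COLOR_BGR2HSV); print(hsv[175,330],hsv[220,335],hsv[200,250])
m=np.zeros(im.shape[:2],np.uint8)
h=hsv.astype(int); sel=(h[...,0]>18)&(h[...,0]<35)&(h[...,2]>130); sel[:, :262]=0; sel[:,370:]=0; sel[:155]=0; sel[240:]=0
m[sel]=255; n,l,st,_=cv2.connectedComponentsWithStats(m); i=1+st[1:,4].argmax()
pts=np.argwhere(l==i)[:,::-1]; print(st[i])
P=plane(pts,c['K'],c['R'],c['t'],0.012)[:,:2].astype(np.float32)
(cx,cy),(w,hh),a=cv2.minAreaRect(P*1000); print(cx,cy,w,hh,a); print(cv2.boxPoints(((cx,cy),(w,hh),a)))
E
```

```text
[ 12 158 160] [ 29  74 222] [ 12 161 144]
[ 290  172   72   57 2038]
534.1007080078125 -23.365753173828125 207.921875 131.35963439941406 73.66996002197266
[[ 441.83987  -104.66551 ]
 [ 567.90015  -141.59988 ]
 [ 626.3616     57.934006]
 [ 500.30127    94.86838 ]]
```

>>> drive_tool([
  [[40,-25,0,0,0,0],[40,-25,0,0,0,0],[40,-25,0,0,0,0],[40,-25,0,0,0,0],[40,-25,0,0,0,0],[40,-25,0,0,0,0],[36,-26,0,0,0,0],[0,0,0,0,0,0]],
], hand=0)

```text
time_s: 1.67
tool_pos: [0.4196, 0.362, 0.2558]
tcp_rot: [[-0.949, 0.314, 0.003], [0.314, 0.949, -0.003], [-0.004, -0.002, -1.0]]
wrist_force: [0.4, -0.1, -0.8]
grip_width: 0.0853
gripper_force: 0.0
```

```bash
cat >> h.py <<'E'
def wrist():
    s=robot.get_state(); d=cams.read_camera('wrist'); T=np.eye(4); T[:3,:3]=s['tcp_rot']; T[:3,3]=s['tool_pos']
    M=T@d['mount']; d['R']=M[:3,:3].T; d['t']=-d['R']@M[:3,3]; return d
E
python3 - <<'E'
from h import *
d=wrist(); cv2.imwrite('pics/w1.png',d['img'])
print(d['mount'])
for n in ['jar','cap','jar_mouth','screwdriver_b']:
    print(n,[(np.round(q['at'],4),round(q['conf'],2)) for q in cams.place_of(n,'wrist')[:2]])
r=cams.regions_of('cap','wrist')
for q in r[:2]:
    y,x=np.nonzero(q['region']); print(q['conf'],x.mean(),y.mean(),len(x),x.min(),x.max(),y.min(),y.max(),plane([[x.mean(),y.mean()]],d['K'],d['R'],d['t'],.1))
s=robot.get_state();print(s['tool_pos'],s['joint_positions'])
E
```

```text
[[-1.00618270e-03 -9.56254853e-01 -2.92533149e-01  7.50017433e-02]
 [ 9.99999477e-01 -1.01634517e-03 -1.17242025e-04  9.73495852e-04]
 [-1.85201397e-04 -2.92533114e-01  9.56255375e-01 -1.17026695e-01]
 [ 0.00000000e+00  0.00000000e+00  0.00000000e+00  1.00000000e+00]]
jar [(array([0.4876, 0.337 , 0.005 ]), 0.58)]
cap [(array([0.4853, 0.3383, 0.0809]), 0.85), (array([0.5599, 0.0397, 0.0124]), 0.38)]
jar_mouth []
screwdriver_b [(array([0.3849, 0.2942, 0.0068]), 0.96)]
0.71 319.423851120395 252.03114318268135 2633 291 347 223 281 [[0.48084661 0.33782481 0.1       ]]
[0.41289926 0.36770143 0.25648658] [ 6.24776690e-01  9.35044170e-02  1.36360603e+00  4.32664812e-04
  1.68429868e+00 -6.37288975e-01]
```

View pics/w1.png

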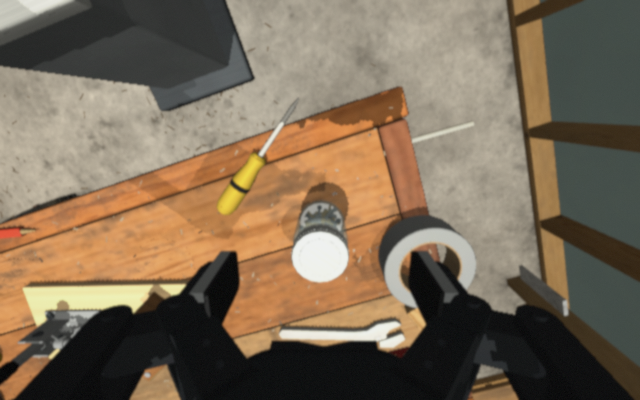

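The wrist view shows the cap at px (320,252) and the tape roll just right of it at (428,262). I'll turn the jaws so they close perpendicular to the roll, along the jig's x, and go over the jar.

>>> drive_tool([
  [[9,-4,0,0,0,-6.8],[9,-4,0,0,0,-6.8],[9,-4,0,0,0,-6.8],[9,-4,0,0,0,-6.8],[9,-4,0,0,0,-6.8],[9,-4,0,0,0,-6.8],[9,-4,0,0,0,-6.8],[9,-3,0,0,0,-6.8]],
], hand=0)

```text
time_s: 2.63
tool_pos: [0.4852, 0.3369, 0.2566]
tcp_rot: [[-0.303, 0.953, 0.0], [0.953, 0.303, 0.0], [0.0, 0.0, -1.0]]
wrist_force: [0.7, 0.6, -0.1]
grip_width: 0.0857
gripper_force: 0.0
```

>>> drive_tool([
  [[0,0,-10,0,0,-6.8],[0,0,-10,0,0,-6.8],[0,0,-10,0,0,-6.8],[0,0,-10,0,0,-6.8],[0,0,-10,0,0,-7],[0,0,0,0,0,0],[0,0,0,0,0,0],[0,0,0,0,0,0]],
])

```text
time_s: 3.3
tool_pos: [0.4856, 0.3367, 0.2072]
tcp_rot: [[0.279, 0.96, 0.001], [0.96, -0.279, 0.001], [0.001, 0.001, -1.0]]
wrist_force: [0.3, 0.3, 0.3]
grip_width: 0.0857
gripper_force: 0.0
```

```bash
python3 - <<'E'
from h import *
d=wrist(); cv2.imwrite('pics/w2.png',d['img'])
for n in ['jar','cap']:
    print(n,[(np.round(q['at'],4),round(q['conf'],2)) for q in cams.place_of(n,'wrist')[:2]])
s=robot.get_state();print(s['tool_pos'],s['tcp_rot'],s['joint_positions'])
E
```

```text
jar [(array([0.4875, 0.3356, 0.    ]), 0.63)]
cap [(array([0.4842, 0.3413, 0.0826]), 0.7)]
[0.48613916 0.33624532 0.2074774 ] [[ 2.80754120e-01  9.59778141e-01  1.74449524e-03]
 [ 9.59778776e-01 -2.80755937e-01  8.97083885e-04]
 [ 1.35077890e-03  1.42246951e-03 -9.99998076e-01]] [ 5.09242571e-01  1.91093570e-01  1.35067209e+00 -6.72375740e-05
  1.59786650e+00  7.93821654e-01]
```

>>> drive_tool([
  [[0,0,-30,0,0,0],[0,0,-30,0,0,0],[0,0,-25,0,0,0],[0,1,-18,0,0,0],[0,0,-8,0,0,0],[0,0,0,0,0,0],[0,0,0,0,0,0]],
])

```text
time_s: 4.03
tool_pos: [0.4865, 0.337, 0.0962]
tcp_rot: [[0.282, 0.959, 0.001], [0.959, -0.282, 0.0], [0.001, 0.001, -1.0]]
wrist_force: [0.4, -0.5, 1.0]
grip_width: 0.0854
gripper_force: 0.0
```

>>> drive_tool([
  [[0,0,0,0,0,0],[0,0,0,0,0,0],[0,0,0,0,0,0],[0,0,0,0,0,0],[0,0,0,0,0,0],[0,0,0,0,0,0],[0,0,0,0,0,0],[0,0,0,0,0,0]],
], hand=1, squeeze=40)

```text
time_s: 4.7
tool_pos: [0.4867, 0.3376, 0.0978]
tcp_rot: [[0.282, 0.959, 0.003], [0.959, -0.282, 0.002], [0.003, 0.002, -1.0]]
wrist_force: [-2.2, 0.1, 5.2]
grip_width: 0.0587
gripper_force: 42.8
```

>>> drive_tool([
  [[0,0,8,0,0,0],[0,0,16,0,0,0],[0,0,24,0,0,0],[0,0,24,0,0,0],[0,0,14,0,0,0],[0,0,4,0,0,0],[0,0,0,0,0,0]],
])

```text
time_s: 5.28
tool_pos: [0.4864, 0.3368, 0.1862]
tcp_rot: [[0.283, 0.959, 0.002], [0.959, -0.283, 0.001], [0.001, 0.001, -1.0]]
wrist_force: [0.5, 0.6, -4.9]
grip_width: 0.0593
gripper_force: 44.5
```

>>> drive_tool([
  [[3,-15,0,0,0,0],[5,-25,0,0,0,0],[7,-30,0,0,0,0],[7,-30,0,0,0,0],[7,-30,0,0,0,0],[7,-30,0,0,0,0],[7,-30,0,0,0,0],[7,-30,0,0,0,0]],
])

```text
time_s: 5.95
tool_pos: [0.5347, 0.1145, 0.1826]
tcp_rot: [[0.283, 0.959, -0.005], [0.959, -0.283, -0.001], [-0.002, -0.004, -1.0]]
wrist_force: [0.5, 0.4, -4.5]
grip_width: 0.059
gripper_force: 44.4
```

>>> drive_tool([
  [[6,-28,0,0,0,0],[5,-22,0,0,0,0],[3,-15,0,0,0,0],[2,-8,0,0,0,0],[1,-4,0,0,0,0],[0,0,0,0,0,0],[0,0,0,0,0,0],[0,0,0,0,0,0]],
])

```text
time_s: 6.62
tool_pos: [0.5526, 0.0408, 0.185]
tcp_rot: [[0.281, 0.96, -0.001], [0.96, -0.281, 0.001], [0.0, -0.001, -1.0]]
wrist_force: [0.2, 0.6, -4.5]
grip_width: 0.0591
gripper_force: 44.4
```

```bash
python3 - <<'E'
from h import *
s=robot.get_state();print(s['tool_pos'],s['wrist_force'],s['grip_width'])
for c in ['top','side','wrist']:
    d=cams.read_camera(c); cv2.imwrite(f'pics/{c}2.png',d['img'])
    for n in ['jar','cap','jig','jig_seat','lever_grip']:
        print(c,n,[(np.round(q['at'],4),round(q['conf'],2)) for q in cams.place_of(n,c)[:2]])
E
```

```text
[0.55263829 0.04081012 0.18499499] [ 0.18381876  0.56804874 -4.53579846] 0.05907424719926121
top jar [(array([0.553 , 0.0421, 0.0875]), 0.6)]
top cap [(array([0.5512, 0.0371, 0.1711]), 0.61)]
top jig [(array([0.5571, 0.045 , 0.    ]), 0.7)]
top jig_seat [(array([0.5544, 0.0471, 0.0099]), 0.83)]
top lever_grip [(array([ 0.5171, -0.0828,  0.1284]), 0.51)]
side jar [(array([0.5529, 0.0403, 0.0913]), 0.94)]
side cap [(array([0.5512, 0.038 , 0.1697]), 0.73)]
side jig [(array([ 0.5586,  0.0458, -0.0027]), 0.79)]
side jig_seat [(array([0.5535, 0.0452, 0.0135]), 0.76)]
side lever_grip [(array([ 0.5186, -0.0898,  0.1324]), 0.76)]
wrist jar [(array([0.5521, 0.0378, 0.0902]), 0.76)]
wrist cap [(array([0.5529, 0.0399, 0.1703]), 0.73)]
wrist jig [(array([0.5577, 0.0454, 0.0009]), 0.68)]
wrist jig_seat [(array([0.5582, 0.0424, 0.0101]), 0.57)]
wrist lever_grip [(array([0.5546, 0.0433, 0.0012]), 0.29)]
```

>>> drive_tool([
  [[1,0,-10,0,0,0],[0,0,-20,0,0,0],[0,0,-20,0,0,0],[0,0,-13,0,0,0],[0,0,-6,0,0,0],[0,0,-3,0,0,0],[0,0,-2,0,0,0],[0,0,0,0,0,0]],
])

```text
time_s: 8.18
tool_pos: [0.5544, 0.0397, 0.1117]
tcp_rot: [[0.282, 0.959, 0.001], [0.959, -0.282, -0.0], [0.0, 0.001, -1.0]]
wrist_force: [-0.6, 0.1, -3.7]
grip_width: 0.0587
gripper_force: 44.4
```

>>> drive_tool([
  [[0,0,-2,0,0,0],[0,0,0,0,0,0],[0,0,0,0,0,0]],
])

```text
time_s: 8.43
tool_pos: [0.5544, 0.0397, 0.1101]
tcp_rot: [[0.282, 0.959, 0.002], [0.959, -0.282, -0.0], [0.0, 0.002, -1.0]]
wrist_force: [-0.5, -0.5, -4.2]
grip_width: 0.0589
gripper_force: 44.5
```

>>> drive_tool([
  [[0,0,-1,0,0,0],[0,0,-1,0,0,0],[0,0,0,0,0,0]],
])

```text
time_s: 8.68
tool_pos: [0.5546, 0.0397, 0.1099]
tcp_rot: [[0.282, 0.959, 0.003], [0.959, -0.282, -0.0], [0.0, 0.003, -1.0]]
wrist_force: [-2.7, -0.7, 5.0]
grip_width: 0.059
gripper_force: 45.4
```

>>> drive_tool([
  [[0,0,0,0,0,0],[0,0,0,0,0,0],[0,0,0,0,0,0],[0,0,0,0,0,0],[0,0,0,0,0,0],[0,0,0,0,0,0]],
], hand=0)

```text
time_s: 9.18
tool_pos: [0.554, 0.0398, 0.1072]
tcp_rot: [[0.282, 0.959, 0.0], [0.959, -0.282, -0.0], [-0.0, 0.0, -1.0]]
wrist_force: [0.3, 0.7, 0.2]
grip_width: 0.0857
gripper_force: 0.0
```

>>> drive_tool([
  [[0,0,15,0,0,0],[0,0,30,0,0,0],[0,0,30,0,0,0],[0,0,25,0,0,0],[0,0,0,0,0,0],[0,0,0,0,0,0]],
])

```text
time_s: 9.68
tool_pos: [0.5551, 0.0398, 0.2096]
tcp_rot: [[0.282, 0.959, 0.005], [0.959, -0.282, -0.0], [0.001, 0.005, -1.0]]
wrist_force: [-0.3, -0.2, -0.7]
grip_width: 0.0857
gripper_force: 0.0
```

```bash
python3 - <<'E'
from h import *
s=robot.get_state();print(s['time_s'],s['tool_pos'],s['wrist_force'],s['grip_width'])
for c in ['top','side','wrist']:
    d=wrist() if c=='wrist' else cams.read_camera(c); cv2.imwrite(f'pics/{c}3.png',d['img'])
    for n in ['jar','cap','lever_grip']:
        print(c,n,[(np.round(q['at'],4),round(q['conf'],2)) for q in cams.place_of(n,c)[:2]])
E
```

```text
9.6833 [0.55508764 0.03977067 0.20962865] [-0.34569328 -0.20925864 -0.70781035] 0.08566807459719453
top jar [(array([0.5562, 0.038 , 0.0113]), 0.57)]
top cap [(array([0.5544, 0.0457, 0.011 ]), 0.65), (array([0.556 , 0.0368, 0.095 ]), 0.63)]
top lever_grip [(array([ 0.5174, -0.085 ,  0.1312]), 0.5), (array([0.552 , 0.0344, 0.0109]), 0.16)]
side jar [(array([0.5546, 0.0404, 0.0123]), 0.55)]
side cap [(array([0.554 , 0.0368, 0.0958]), 0.7)]
side lever_grip [(array([ 0.5199, -0.0888,  0.1297]), 0.77), (array([0.557 , 0.0364, 0.1109]), 0.65)]
wrist jar [(array([0.5514, 0.039 , 0.0117]), 0.75)]
wrist cap [(array([0.5548, 0.0421, 0.0909]), 0.67)]
wrist lever_grip []
```

View pics/wrist3.png

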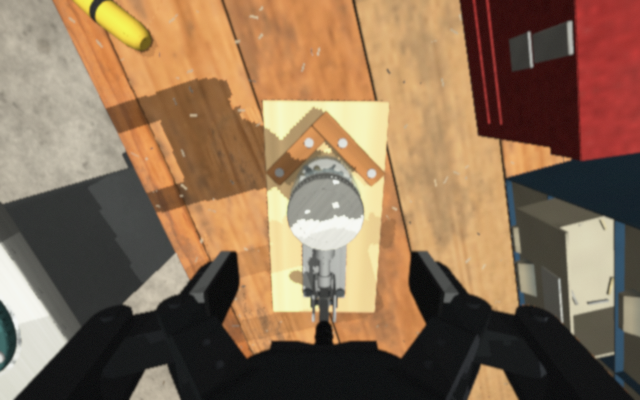

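The wrist view shows the jar upright inside the corner: cap at px (326,200), apex at (322,112), lever at (323,330). Next I go over the handle.

>>> drive_tool([
  [[-6,-20,0,0,0,0],[-10,-35,0,0,0,0],[-10,-35,0,0,0,0],[-7,-24,0,0,0,0],[-4,-12,-10,0,0,0],[0,0,-25,0,0,0],[0,0,-25,0,0,0],[0,0,-15,0,0,0]],
])

```text
time_s: 10.95
tool_pos: [0.5156, -0.0857, 0.129]
tcp_rot: [[0.283, 0.959, -0.003], [0.959, -0.283, 0.002], [0.001, -0.004, -1.0]]
wrist_force: [-1.0, 0.4, -1.0]
grip_width: 0.0855
gripper_force: 0.0
```

>>> drive_tool([
  [[0,0,0,0,0,0],[0,0,0,0,0,0],[0,0,0,0,0,0],[0,0,0,0,0,0],[0,0,0,0,0,0],[0,0,0,0,0,0],[0,0,0,0,0,0],[0,0,0,0,0,0]],
], hand=1, squeeze=30)

```text
time_s: 11.62
tool_pos: [0.5164, -0.0859, 0.134]
tcp_rot: [[0.282, 0.959, -0.001], [0.959, -0.282, 0.0], [0.0, -0.001, -1.0]]
wrist_force: [-6.2, 0.8, 5.6]
grip_width: 0.0163
gripper_force: 29.6
```

>>> drive_tool([
  [[-2.5,-11.5,-1.5,0,0,0],[-3,-11,-3,0,0,0],[-3,-10.5,-5,0,0,0],[-3,-9.5,-6.5,0,0,0],[-2.5,-8.5,-8,0,0,0],[-2,-7.5,-9,0,0,0],[0,0,0,0,0,0]],
])

```text
time_s: 12.2
tool_pos: [0.4983, -0.1456, 0.0988]
tcp_rot: [[0.284, 0.959, -0.006], [0.959, -0.284, -0.0], [-0.002, -0.006, -1.0]]
wrist_force: [-7.1, -0.5, 3.4]
grip_width: 0.0162
gripper_force: 29.2
```

>>> drive_tool([
  [[-2,-6,-10,0,0,0],[-1,-4.5,-11,0,0,0],[-1,-3,-11.5,0,0,0],[0,-1,-8,0,0,0],[0,0,-8,0,0,0],[0,0,0,0,0,0],[0,0,0,0,0,0]],
])

```text
time_s: 12.78
tool_pos: [0.494, -0.1595, 0.0503]
tcp_rot: [[0.283, 0.959, -0.007], [0.959, -0.283, 0.0], [-0.002, -0.007, -1.0]]
wrist_force: [-7.6, -1.4, 2.8]
grip_width: 0.0161
gripper_force: 31.0
```

```bash
python3 - <<'E'
from h import *
s=robot.get_state();print(s['time_s'],s['tool_pos'],s['wrist_force'],s['grip_width'])
for c in ['top','side']:
    d=cams.read_camera(c); cv2.imwrite(f'pics/{c}4.png',d['img'])
    for n in ['jar','cap','lever_grip','clamp_lever']:
        print(c,n,[(np.round(q['at'],4),round(q['conf'],2)) for q in cams.place_of(n,c)[:2]])
E
```

```text
12.7833 [ 0.49403183 -0.15946345  0.05025219] [-7.61273591 -1.38347348  2.76437677] 0.016097475068737693
top jar [(array([ 0.5232, -0.2563,  0.0028]), 0.55), (array([0.5556, 0.0467, 0.0115]), 0.46)]
top cap [(array([0.5542, 0.0439, 0.093 ]), 0.88)]
top lever_grip []Traceback (most recent call last):
  File "<stdin>", line 6, in <module>
ValueError: it knows: cap, jar, jar_mouth, jig, jig_seat, lever_grip, oil_can, screwdriver, tape_measure
```

>>> drive_tool([
  [[0,0,-2,0,0,0],[0,0,-2,0,0,0],[0,0,0,0,0,0]],
])

```text
time_s: 13.23
tool_pos: [0.4941, -0.1593, 0.0467]
tcp_rot: [[0.283, 0.959, -0.007], [0.959, -0.283, 0.0], [-0.002, -0.007, -1.0]]
wrist_force: [-8.2, -1.5, 3.1]
grip_width: 0.0163
gripper_force: 31.0
```

```bash
python3 - <<'E'
from h import *
for c in ['side']:
    d=cams.read_camera(c); x=d['img']; c0=cv2.resize(x[160:280,260:420],(800,600),interpolation=cv2.INTER_CUBIC); cv2.imwrite(f'pics/{c}5.png',c0)
    for n in ['jar','cap','lever_grip']:
        print(c,n,[(np.round(q['at'],4),round(q['conf'],2)) for q in cams.place_of(n,c)[:2]])
E
```

```text
side jar [(array([ 0.5577,  0.0446, -0.0016]), 0.72), (array([ 0.5224, -0.2609,  0.0052]), 0.45)]
side cap []
side lever_grip []
```

View pics/side5.png

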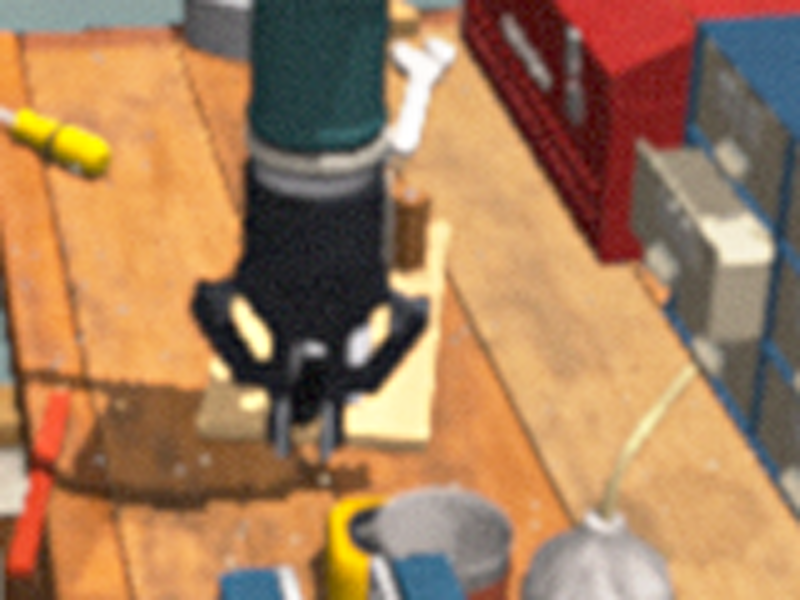

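The handle lies back between the fingers, its end at crop px (310,380) with the fingertips at y≈450. Whether it's fully down isn't certain. I'll release, look, then press from above.

>>> drive_tool([
  [[0,0,0,0,0,0],[0,0,0,0,0,0],[0,0,0,0,0,0],[0,0,20,0,0,0],[0,0,30,0,0,0],[0,0,30,0,0,0],[6,20,20,0,0,0],[0,0,0,0,0,0]],
], hand=0)

```text
time_s: 14.1
tool_pos: [0.507, -0.1384, 0.1535]
tcp_rot: [[0.281, 0.96, 0.013], [0.96, -0.281, -0.002], [0.001, 0.013, -1.0]]
wrist_force: [0.1, -0.3, 1.3]
grip_width: 0.0858
gripper_force: 0.0
```

```bash
python3 - <<'E'
from h import *
s=robot.get_state();print(s['time_s'],s['tool_pos'])
P=[];
for c in ['side','top','wrist']:
    d=wrist() if c=='wrist' else cams.read_camera(c); cv2.imwrite(f'pics/{c}6.png',d['img'])
    for n in ['jar','cap','lever_grip','jig_seat']:
        print(c,n,[(np.round(q['at'],4),round(q['conf'],2)) for q in cams.place_of(n,c)[:2]])
a=cv2.imread('pics/side6.png')[160:280,260:420]; cv2.imwrite('pics/s6c.png',cv2.resize(a,(800,600),interpolation=cv2.INTER_CUBIC))
E
```

```text
14.1 [ 0.50704533 -0.13839942  0.15349208]
side jar [(array([0.5552, 0.0473, 0.0131]), 0.65)]
side cap [(array([0.559 , 0.0457, 0.0966]), 0.58)]
side lever_grip [(array([ 0.4975, -0.1636,  0.0578]), 0.49)]
side jig_seat [(array([0.5526, 0.0459, 0.0144]), 0.83)]
top jar [(array([0.5584, 0.045 , 0.0131]), 0.41)]
top cap [(array([0.5586, 0.0402, 0.0935]), 0.75)]
top lever_grip [(array([ 0.4948, -0.1617,  0.0532]), 0.54)]
top jig_seat [(array([0.5515, 0.0466, 0.0102]), 0.61)]
wrist jar []
wrist cap []
wrist lever_grip [(array([ 0.4973, -0.1585,  0.0562]), 0.81)]
wrist jig_seat []
```

View pics/s6c.png

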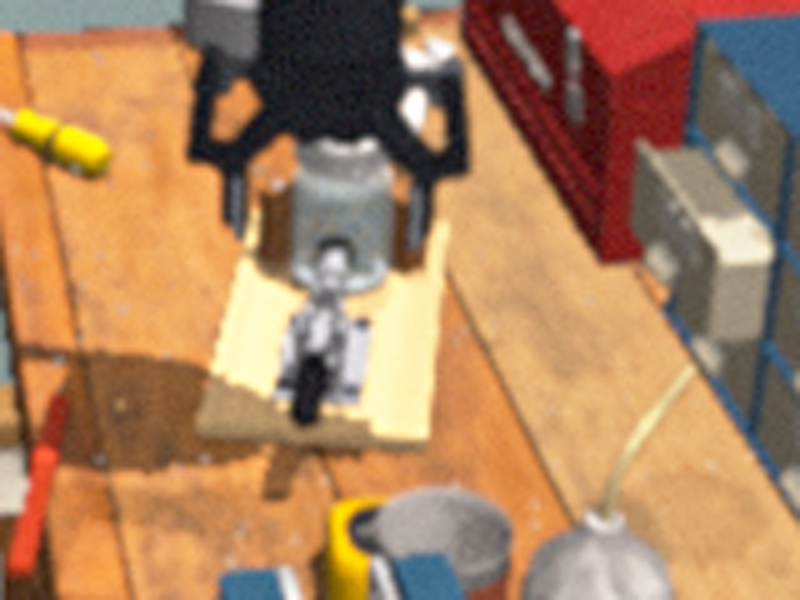

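The handle lies back but its grip sits at z≈0.055 instead of about 0.046, so the angle is near 1.48 rad and it isn't locked. I'll press it down with closed fingers.

>>> drive_tool([
  [[-5,-12,0,0,0,0],[-6,-10,0,0,0,0],[0,0,0,0,0,0],[0,0,0,0,0,0],[0,0,-15,0,0,0],[0,0,-20,0,0,0],[0,0,-17,0,0,0],[0,0,-5,0,0,0]],
], hand=1)

```text
time_s: 15.52
tool_pos: [0.4906, -0.1604, 0.0871]
tcp_rot: [[0.282, 0.959, -0.004], [0.959, -0.282, 0.002], [0.001, -0.004, -1.0]]
wrist_force: [-1.7, -0.8, 0.9]
grip_width: -0.0
gripper_force: 0.9
```

>>> drive_tool([
  [[0,0,-4,0,0,0],[0,0,-3,0,0,0],[0,0,-2,0,0,0],[0,0,0,0,0,0]],
])

```text
time_s: 15.85
tool_pos: [0.4925, -0.1613, 0.0814]
tcp_rot: [[0.282, 0.959, 0.001], [0.959, -0.282, -0.0], [-0.0, 0.001, -1.0]]
wrist_force: [0.4, -0.4, -0.2]
grip_width: -0.0003
gripper_force: 0.0
```

>>> drive_tool([
  [[3,1,0,0,0,0],[0,0,-2,0,0,0],[0,0,-2,0,0,0],[0,0,0,0,0,0]],
])

```text
time_s: 16.18
tool_pos: [0.4962, -0.1605, 0.079]
tcp_rot: [[0.282, 0.959, 0.003], [0.959, -0.282, -0.001], [-0.0, 0.003, -1.0]]
wrist_force: [-0.6, 1.9, 6.1]
grip_width: 0.0
gripper_force: 3.4
```

>>> drive_tool([
  [[0,0,-2,0,0,0],[0,0,-1,0,0,0],[0,0,0,0,0,0]],
])

```text
time_s: 16.43
tool_pos: [0.4964, -0.1606, 0.0785]
tcp_rot: [[0.282, 0.959, 0.004], [0.959, -0.282, -0.001], [-0.0, 0.004, -1.0]]
wrist_force: [-6.6, 3.6, 18.7]
grip_width: 0.0002
gripper_force: 9.2
```

>>> drive_tool([
  [[0,0,15,0,0,0],[0,0,35,0,0,0],[0,0,40,0,0,0],[5,15,30,0,0,0],[10,36,0,0,0,0],[10,36,0,0,0,0],[10,36,0,0,0,0],[8,30,0,0,0,0]],
], hand=0)

```text
time_s: 17.1
tool_pos: [0.5385, -0.0051, 0.1943]
tcp_rot: [[0.282, 0.959, 0.001], [0.959, -0.282, 0.001], [0.001, 0.001, -1.0]]
wrist_force: [0.5, -0.4, -0.7]
grip_width: 0.0852
gripper_force: 0.0
```

>>> drive_tool([
  [[7,25,0,0,0,0],[5,17,0,0,0,0],[3,10,0,0,0,0],[0,0,0,0,0,0],[0,0,0,0,0,0]],
])

```text
time_s: 17.52
tool_pos: [0.5529, 0.0445, 0.1936]
tcp_rot: [[0.282, 0.959, -0.0], [0.959, -0.282, -0.001], [-0.001, -0.0, -1.0]]
wrist_force: [0.3, -0.8, -0.6]
grip_width: 0.0855
gripper_force: 0.0
```

```bash
python3 - <<'E'
from h import *
s=robot.get_state();print(s['time_s'],s['tool_pos'],s['joint_positions'])
for c in ['side','top','wrist']:
    d=wrist() if c=='wrist' else cams.read_camera(c); cv2.imwrite(f'pics/{c}7.png',d['img'])
    for n in ['jar','cap','jar_mouth','lever_grip','jig_seat']:
        print(c,n,[(np.round(q['at'],4),round(q['conf'],2)) for q in cams.place_of(n,c)[:2]])
    for q in cams.regions_of('cap',c)[:1]:
        y,x=np.nonzero(q['region']); print(' region',x.min(),x.max(),y.min(),y.max(),plane([[x.mean(),y.mean()]],d['K'],d['R'],d['t'],.11))
a=cv2.imread('pics/side7.png')[160:280,260:420]; a=cv2.resize(a,(600,450),interpolation=cv2.INTER_CUBIC)
b=cv2.resize(cv2.imread('pics/wrist7.png'),(240,150)); cv2.imwrite('pics/s7.png',a)
E
```

```text
17.5167 [0.55294342 0.04452783 0.19364812] [-2.13921817e-02  1.18425879e-01  1.46099577e+00 -8.49227172e-04
  1.56249603e+00  2.64360189e-01]
side jar [(array([0.5603, 0.0472, 0.0125]), 0.67), (array([ 0.5572,  0.043 , -0.0023]), 0.2)]
side cap [(array([0.5572, 0.0434, 0.0973]), 0.8)]
side jar_mouth [(array([0.5591, 0.0435, 0.1104]), 0.65), (array([ 0.5221, -0.2582,  0.0037]), 0.53)]
side lever_grip [(array([ 0.4958, -0.1614,  0.0496]), 0.42), (array([0.5546, 0.0459, 0.0133]), 0.36)]
side jig_seat [(array([0.5568, 0.0463, 0.1111]), 0.68), (array([0.5544, 0.0432, 0.0137]), 0.65)]
 region 319 338 180 195 [[0.55338749 0.03866009 0.11      ]]
top jar [(array([0.5588, 0.0447, 0.0127]), 0.5)]
top cap [(array([0.5558, 0.0424, 0.0971]), 0.64)]
top jar_mouth [(array([0.5583, 0.0457, 0.115 ]), 0.5)]
top lever_grip [(array([ 0.4959, -0.1595,  0.0458]), 0.47), (array([0.5534, 0.0455, 0.0022]), 0.15)]
top jig_seat [(array([0.5536, 0.0459, 0.0106]), 0.77)]
 region 300 311 181 196 [[0.54258568 0.02894821 0.11      ]]
wrist jar [(array([0.5582, 0.0439, 0.0129]), 0.97)]
wrist cap [(array([0.5571, 0.0477, 0.0924]), 0.7)]
wrist jar_mouth [(array([0.5574, 0.0493, 0.0919]), 0.26)]
wrist lever_grip []
wrist jig_seat []
 region 287 369 171 254 [[0.55651632 0.04811601 0.11      ]]
```

View pics/wrist7.png

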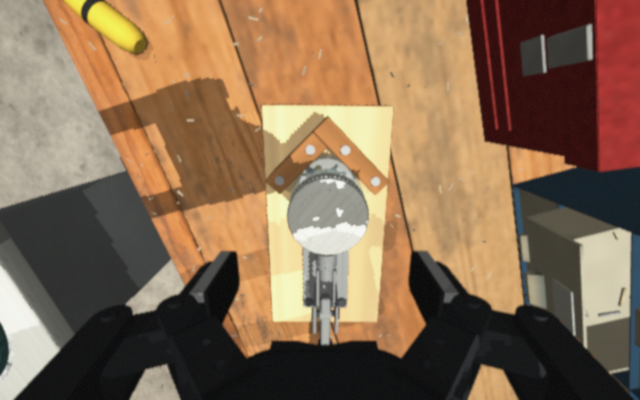

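The wrist view shows the jar pushed home against both strips: cap at px (328,213), apex at (325,118). The handle lies flat at (325,330) and its grip measures z≈0.048, so the clamp is locked. Now I grip the cap.

>>> drive_tool([
  [[3.5,1,-15,0,0,0],[0,0,-25,0,0,0],[0,0,-25,0,0,0],[0,0,-14,0,0,0],[0,0,-6,0,0,0],[0,0,-1,0,0,0],[0,0,0,0,0,0]],
])

```text
time_s: 19.15
tool_pos: [0.5568, 0.0458, 0.1082]
tcp_rot: [[0.282, 0.959, 0.001], [0.959, -0.282, -0.0], [0.0, 0.001, -1.0]]
wrist_force: [0.4, 0.5, 0.4]
grip_width: 0.0849
gripper_force: 0.0
```

>>> drive_tool([
  [[0,0,0,0,0,0],[0,0,0,0,0,0],[0,0,0,0,0,0],[0,0,0,0,0,0],[0,0,0,0,0,0],[0,0,0,0,0,0]],
], hand=1, squeeze=40)

```text
time_s: 19.65
tool_pos: [0.5566, 0.0461, 0.1101]
tcp_rot: [[0.283, 0.959, 0.001], [0.959, -0.283, 0.001], [0.001, 0.001, -1.0]]
wrist_force: [-3.0, 0.3, 5.3]
grip_width: 0.059
gripper_force: 42.3
```

>>> drive_tool([
  [[0,0,0,0,0,0],[0,0,0,0,0,0],[0,0,0,0,0,3],[0,0,0,0,0,5],[0,0,0,0,0,5],[0,0,0.5,0,0,5],[0,0,0.5,0,0,5]],
], squeeze=80)

```text
time_s: 20.23
tool_pos: [0.557, 0.0458, 0.1109]
tcp_rot: [[-0.118, 0.993, 0.002], [0.993, 0.118, 0.0], [-0.0, 0.002, -1.0]]
wrist_force: [0.3, 1.0, 1.3]
grip_width: 0.0584
gripper_force: 84.8
```

```bash
python3 - <<'E'
from h import *
s=robot.get_state();print(s['tool_pos'],s['wrist_force'],s['ft_torque'],s['gripper_force'])
cams.read_camera('top')
for n in ['jar','cap']: print(n,[(np.round(q['at'],4),round(q['conf'],2)) for q in cams.place_of(n,'top')[:2]])
E
```

```text
[0.55703662 0.04584989 0.11087801] [0.34322203 0.98728117 1.28367399] [-0.03333604  0.33064106 -0.38386108] 84.82025420285936
jar [(array([0.5569, 0.044 , 0.0107]), 0.46)]
cap [(array([0.5587, 0.0408, 0.0935]), 0.53)]
```

>>> drive_tool([
  [[0,0,0,0,0,6],[0,0,0.5,0,0,6],[0,0,0,0,0,6],[0,0,0.5,0,0,6],[0,0,0,0,0,6],[0,0,0,0,0,6],[0,0,0,0,0,0]],
])

```text
time_s: 20.97
tool_pos: [0.5565, 0.0459, 0.1126]
tcp_rot: [[-0.678, 0.735, 0.001], [0.735, 0.678, -0.0], [-0.001, 0.001, -1.0]]
wrist_force: [-6.2, -0.7, 9.5]
grip_width: 0.0585
gripper_force: 85.0
```

>>> drive_tool([
  [[0,0,0,0,0,6],[0,0,0.5,0,0,6],[0,0,0,0,0,6],[0,0,0,0,0,5],[0,0,0,0,0,0],[0,0,0,0,0,0]],
])

```text
time_s: 21.47
tool_pos: [0.5561, 0.0457, 0.1133]
tcp_rot: [[-0.91, 0.415, 0.0], [0.415, 0.91, -0.001], [-0.0, -0.0, -1.0]]
wrist_force: [-7.1, -0.5, 12.3]
grip_width: 0.0579
gripper_force: 85.4
```

```bash
python3 - <<'E'
from h import *
s=robot.get_state();r=s['tcp_rot'];print(s['tool_pos'],np.degrees(np.arctan2(r[1,1],r[0,1])),s['wrist_force'],s['ft_torque'],s['gripper_force'])
cams.read_camera('top')
for n in ['jar','cap']: print(n,[(np.round(q['at'],4),round(q['conf'],2)) for q in cams.place_of(n,'top')[:2]])
E
```

```text
[0.55609454 0.04569915 0.1133349 ] 65.49158318846412 [-7.14121604 -0.48086943 12.32380369] [-0.20393923  1.16787467  0.11823275] 85.35811099008242
jar [(array([0.5572, 0.0458, 0.0123]), 0.57)]
cap [(array([0.556 , 0.0434, 0.0143]), 0.57), (array([0.5566, 0.0443, 0.0971]), 0.46)]
```

>>> drive_tool([
  [[-0.5,0,0,0,0,0],[-0.5,0,1,0,0,0],[0,0,1.5,0,0,0],[0,0,1.5,0,0,0],[0,0,0,0,0,0]],
])

```text
time_s: 22.03
tool_pos: [0.5557, 0.0457, 0.1144]
tcp_rot: [[-0.91, 0.414, 0.001], [0.414, 0.91, 0.0], [-0.001, 0.0, -1.0]]
wrist_force: [0.8, 0.2, 0.1]
grip_width: 0.0582
gripper_force: 85.4
```

>>> drive_tool([
  [[0,0,1.5,0,0,0],[0,0,1.5,0,0,0],[0,0,1.5,0,0,0],[0,0,0,0,0,0]],
])

```text
time_s: 22.37
tool_pos: [0.5557, 0.0458, 0.1191]
tcp_rot: [[-0.911, 0.413, 0.001], [0.413, 0.911, 0.0], [-0.001, 0.0, -1.0]]
wrist_force: [1.1, 1.7, -1.0]
grip_width: 0.0582
gripper_force: 85.4
```

The cap is free: the wrist carries only about its weight. I'll lift it to about 2 cm of clearance.

>>> drive_tool([
  [[0,0,3,0,0,0],[0,0,4,0,0,0],[0,0,5,0,0,0],[0,0,5,0,0,0],[0,0,5,0,0,0],[0,0,4,0,0,0],[0,0,0,0,0,0],[0,0,0,0,0,0]],
])

```text
time_s: 23.03
tool_pos: [0.5557, 0.0458, 0.1454]
tcp_rot: [[-0.911, 0.413, 0.001], [0.413, 0.911, 0.0], [-0.001, 0.001, -1.0]]
wrist_force: [0.2, -0.1, -0.6]
grip_width: 0.0581
gripper_force: 85.4
```

```bash
python3 - <<'E'
from h import *
s=robot.get_state();print(s['time_s'],s['tool_pos'],s['wrist_force'],s['gripper_force'])
for c in ['side','top','wrist']:
    d=wrist() if c=='wrist' else cams.read_camera(c); cv2.imwrite(f'pics/{c}8.png',d['img'])
    for n in ['jar','cap','jar_mouth','lever_grip','oil_can','tape_measure','screwdriver_b']:
        print(c,n,[(np.round(q['at'],4),round(q['conf'],2)) for q in cams.place_of(n,c)[:2]])
a=cv2.imread('pics/side8.png')[150:270,260:420]; cv2.imwrite('pics/s8.png',cv2.resize(a,(800,600),interpolation=cv2.INTER_CUBIC))
E
```

```text
23.0333 [0.55573156 0.04575799 0.14539685] [ 0.15467123 -0.0647923  -0.5838605 ] 85.39526960030344
side jar [(array([0.5568, 0.0483, 0.0121]), 0.64), (array([0.5572, 0.0431, 0.1111]), 0.6)]
side cap [(array([0.5605, 0.0444, 0.1305]), 0.45)]
side jar_mouth [(array([0.5583, 0.0413, 0.1106]), 0.96)]
side lever_grip [(array([ 0.4972, -0.1626,  0.0492]), 0.68)]
side oil_can [(array([ 6.118e-01, -3.175e-01,  1.000e-04]), 0.83)]
side tape_measure [(array([ 0.5252, -0.2554,  0.0028]), 0.63)]
side screwdriver_b [(array([0.3853, 0.2957, 0.0062]), 0.71), (array([ 0.5202, -0.2574,  0.002 ]), 0.71)]
top jar [(array([0.5575, 0.0454, 0.0145]), 0.56)]
top cap [(array([0.5564, 0.0421, 0.1272]), 0.54)]
top jar_mouth [(array([0.5538, 0.0469, 0.1149]), 0.55)]
top lever_grip [(array([ 0.4931, -0.1591,  0.0459]), 0.56)]
top oil_can [(array([ 0.6121, -0.3155, -0.0013]), 0.59)]
top tape_measure [(array([ 0.5232, -0.2566,  0.0016]), 0.95)]
top screwdriver_b [(array([0.3854, 0.2966, 0.0048]), 0.7)]
wrist jar [(array([0.559 , 0.0462, 0.0108]), 0.61)]
wrist cap [(array([0.5557, 0.0503, 0.1292]), 0.71)]
wrist jar_mouth []
wrist lever_grip [(array([ 0.4973, -0.1597,  0.0481]), 0.81)]
wrist oil_can [(array([ 0.6074, -0.3145, -0.0007]), 0.76)]
wrist tape_measure [(array([ 0.5212, -0.2545,  0.0008]), 0.74)]
wrist screwdriver_b []
```

View pics/s8.png

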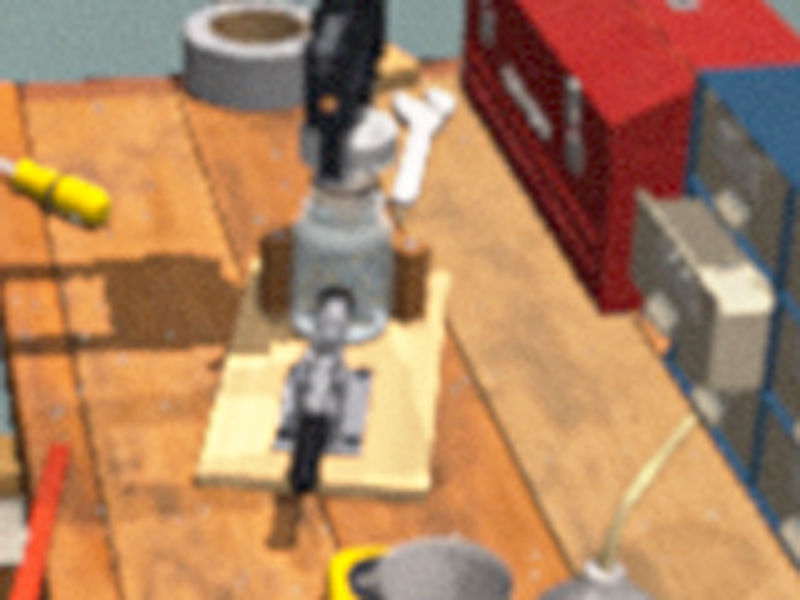

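The side view shows the cap at crop px (350,145), level above the open mouth at (345,190). The jar is upright in the corner and the handle lies flat at (308,455). The cap edge is at z≈0.129 and the mouth at 0.109, so about 2 cm of air, and the bystanders have not moved. Handing in.

```bash
python3 -c "
from h import *
print(close_job())"
```

```text
the job is handed in; nothing more can be done
None
```

I handed the job in at about 23 s of the 64 s: the jar is clamped in the corner with the handle measured flat, and the gripper holds the unscrewed cap level over the mouth with about 2 cm of clear air. The oil can, tape measure and screwdriver were not moved. The hand-in call returned no verdict.

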